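# Stand the slumped book back up and close the row with the bookend

### The arm

A 6-joint arm with a two-finger parallel gripper is mounted at the origin on the work surface; the furniture and walls round the work are solid. World frame = base frame: x ahead of the robot, y to its left, z up, the work surface at z = 0. Lengths are in m, angles in rad, forces in N, time in s.
With the tool pointing down it reaches from about 0.325 to 0.775 m from the base axis. Payload 5.5 kg.
Tool frame: the origin (TCP) lies at the very end of the fingers, on their centre line; the grasp point (between the pads) lies r.grip_depth behind it (r.grip_depth is the distance from the TCP to the grasp point, in m); y points along the fingers, x is the direction in which the jaws open and shut, and the axes are right-handed (so a half turn about y gives the same grasp; the last joint's range is limited). The gripper opens to 88 mm and grips with 3 to 60 N. Pads are 20 mm wide; open, the fingers measure 115 mm over their backs; the gripper's body (75 mm by 178 mm) begins 61 mm behind the grasp point.
Start: joints at [-1.235, 0.091, 1.231, -0, 1.82, -0.057], TCP at [0.23, -0.554, 0.187] pointing down, gripper open.
Joint ranges: [-2.87, 2.87], [-0.86, 2.18], [0.17, 2.46], [-1.51, 4.65], [0.06, 2.69], [-2.65, 2.65]. Speed limits (rad/s): [2.57, 2.57, 3.01, 3.14, 3.14, 3.14].

### API

Orientations are given as a rotation vector (axis times angle).
In Python, from plant import r gives the robot as it stands.
- The arm moves only by the tool play_rows, never from a script. Its argument "commands" is a list that holds one entry, the list of rows, each a list of 5 numbers: the closure in counts, from 0 (fully open) to 255 (shut), then the shift along the world's x, y, z in mm, then the turn about the world's z in rad. A call has 1 to 10 rows; each row is the pose to reach, as a shift and turn from the pose commanded when the call began; what a row does not reach only later rows make up. A row lasts 1/12 s, in which the tool goes at most 41.7 mm and 7.16 degrees, less where a joint would pass 70% of its speed; a pose out of reach is approached as far as the arm can. A call with a gripper value outside its range is refused whole. The fingers move at their own pace and stop on an object; "newtons" is the grip in N (left out, the last holds). Time passes only in rows, so rows that repeat a pose let the fingers close. It gives the time, the measured TCP pose, the force and the opening at its end, in the units of the state.
- r.get_state(): the state, without advancing time (a new reading comes with each control period).
- r.capture(name): name is "scene" or "top"; returns a dict with "color" (480x640x3 uint8, red, green, blue), "mtx" (3x3 intrinsics, pixels), "R" (3x3) and "t" (3): a world point X has camera coordinates R X + t. Camera axes: x right, y down, z forward; pixel columns grow to the right and rows downward; lengths in m; the calibration is good to about 2 mm. A picture is of the moment at which its call begins. There is no depth.
- r.hand_in(): hands the job in, once; it reports no verdict.
The state is a dict: "time": time; "q": joint angles; "qd": joint speeds; "joint_efforts": joint torques, N m; "position": TCP position; "eef_rot": TCP orientation; "ft_force": force on the tool from outside, world axes, zero at the start; "moment": the same for the moment, N m; "gripper_width": finger opening in m.
Only numpy, scipy, OpenCV 4.12 (cv2) and the standard library are available. Lean on these libraries where they do the work, as an engineer would, in place of code of your own. Each camera call takes 0.05 s, during which the arm holds its last target.

### The job

The end book of the row has slumped over onto the bookend. With the fingertips, push it back until it stands upright beside the row, leaving the bookend where it is; then push the bookend along the desk until book, row and bookend stand snugly together, all upright and without gaps. Do not pick up, lift or topple anything, and leave the rest of the row and the other things on the desk where they are.

Things in the scene. Friction and masses are not known exactly. Their poses are not given: they have to be found in the camera images.
- slumped_book: slumped book, leather-bound, 26 mm thick, 152 wide, 222 tall, 0.4 kg; stands on the lower edge of one cover and leans 25-30 degrees away from the row onto the bookend's top; stable once upright. Origin: centre of its bottom end. z: bottom to top end; x: across the thickness toward the row (covers at x -13 and +13 mm; the underside of the leaning book is -13); y: width, away from the spine
- bookend: bookend the book leans on: rounded grey stone slab 34 mm thick, 120 wide, top 116 mm above the desk, on a brass plate 54x124x6 mm; 1 kg, loose, felt below. Origin: centre of the plate's underside; z up; x away from the row. Slab spans x -23..+11 mm, plate -27..+27. Closed up: 40 mm from the book's origin. Slides if its slab's outer face (x +11) is pushed below z 35 mm, tips if higher
- next_book: last upright book of the row, beside the slumped one: 24 mm thick, 152 wide, 210 tall, 0.4 kg, loose. Origin: centre of its bottom end; z up; x along the row, away from the slumped book; y: width, away from the spine. When the slumped book stands against it, the origins are 25 mm apart
- middle_book: the next book of the row: upright, 34 mm thick, 167 mm wide, 222 mm tall, loose, touching its neighbours. Origin: centre of its bottom end, z up.
- far_book: the third upright book of the row, 34 mm thick, 160 mm wide, 228 mm tall, loose. Origin: centre of its bottom end, z up.
- far_bookend: a second bookend just like the first, standing at the other end of the row. Origin: centre of its plate's underside, z up. Stays where it is.
- desk_clock: bystander: small round brass desk clock on a wooden foot, 35x80x87 mm. Origin: centre of its underside.
- mug: bystander: plain white mug, 84 mm across and 91 mm tall, with a handle. Origin: centre of the underside of its outline.
- ink_bottle: bystander: ink bottle, 49x48x58 mm. Origin: centre of its underside.
- notebook: bystander: thin black notebook lying flat, 148x110x16 mm. Origin: centre of its underside.
There are look-alikes about, which are no part of the job. Leave any turquoise look-alike of the bookend alone.

How it is judged:
On the way:
1. the slumped book has been pushed upright (within 7 degrees) while the bookend is still within 15 mm of where it stood (angle between slumped_book's own z axis and vertical below 0.12 rad and distance of bookend from where it was at the start of the episode below 0.015 m), for 0.2 s.
At the end, for the whole second after the job is handed in: The slumped book stands upright (0.06 rad) against its neighbour (gap < 6 mm, turned < 0.12 rad, spines within 30 mm), the neighbour upright against the row (gap < 7 mm), the bookend flat against the book (gap < 6 mm, 40 mm sideways, turned < 0.2 rad); all at rest (angle between each of slumped_book, next_book's own z axis and vertical below 0.06 rad and angle between bookend's own z axis and vertical below 0.05 rad and x of slumped_book in the frame of next_book between -0.031 and -0.02 m and y of slumped_book in the frame of next_book between -0.03 and 0.03 m and x of bookend in the frame of slumped_book between -0.046 and -0.035 m and y of bookend in the frame of slumped_book between -0.04 and 0.04 m and angle between the x axis of slumped_book and the x axis of next_book, either way round below 0.12 rad and angle between the x axis of bookend and the x axis of slumped_book, either way round below 0.2 rad and x of next_book in the frame of middle_book above -0.036 m and height (world z) of each of slumped_book, bookend below 0.005 m and linear speed of each of slumped_book, bookend below 0.02 m/s); the robot touches nothing.
It fails at once if the slumped book is lifted off the desk or falls flat (height (world z) of slumped_book above 0.03 m or angle between slumped_book's own z axis and vertical above 1 rad).
It fails at once if the bookend is lifted or tipped over (height (world z) of bookend above 0.02 m or angle between bookend's own z axis and vertical above 0.4 rad).
It fails at once if a book of the row is toppled, lifted or shifted by more than 30 mm (angle between any of next_book, middle_book, far_book's own z axis and vertical above 0.25 rad or height (world z) of any of next_book, middle_book, far_book above 0.02 m or distance of any of next_book, middle_book, far_book from where it was at the start of the episode above 0.03 m).
It fails at once if the far bookend is shifted by more than 30 mm or tipped (distance of far_bookend from where it was at the start of the episode above 0.03 m or angle between far_bookend's own z axis and vertical above 0.4 rad).
It fails at once if a bystander is moved by more than 20 mm or toppled (distance of any of desk_clock, mug, ink_bottle, notebook from where it was at the start of the episode above 0.02 m or angle between any of desk_clock, mug, ink_bottle, notebook's own z axis and vertical above 0.5 rad).
It also fails if it takes over 50 s, if anything falls off the work surface, if the arm or the gripper's body presses on something with over 40 N, if the wrist force passes 120 N, or if a joint passes its speed limit or range.

## Working session

There is one attempt and no reset: what is moved stays moved. The work goes in short steps, Python scripts to look and compute and a tool call to move; the robot and the scene stay as the last step left them, time stands still between calls to the robot, and variables do not carry over. Pictures are saved under pics/ and viewed, and the job is handed in when it is done.

Besides the shell and the picture viewer there is one more tool, called after "Emit:" as name(argument=value, ...) on one line, values as JSON. play_rows: Moves the arm, as the interface text tells. Its arguments: {"type":"object","properties":{"commands":{"type":"array"},"newtons":{"type":"number"}},"required":["commands"]}

```bash
mkdir -p pics; python3 - <<'E'
from plant import r
import cv2,numpy as np,json
s=r.get_state();print({k:np.round(v,4).tolist() for k,v in s.items()}, r.grip_depth)
for n in("scene","top"):
    c=r.capture(n);cv2.imwrite(f"pics/{n}0.png",c["color"][:,:,::-1])
    np.savez(f"{n}.npz",**c)
    print(n,np.round(c["mtx"],1).tolist(),np.round(c["R"],3).tolist(),np.round(c["t"],3).tolist())
E
```

```text
{'time': 0.0, 'q': [-1.2347, 0.0919, 1.2319, 0.0, 1.8198, -0.0567], 'qd': [0.0019, 0.0, -0.0013, 0.0005, 0.001, 0.0011], 'joint_efforts': [-0.0003, -44.6454, -40.6442, 0.0696, 0.0294, -0.0001], 'position': [0.2296, -0.5539, 0.186], 'eef_rot': [-1.3686, 0.9163, -0.9137], 'ft_force': [-0.3573, 0.0536, -0.6853], 'moment': [0.0322, 0.0214, -0.0325], 'gripper_width': 0.0879} 0.0187
scene [[466.9, 0.0, 326.6], [0.0, 466.9, 233.2], [0.0, 0.0, 1.0]] [[0.1, 0.995, -0.004], [0.89, -0.091, -0.446], [-0.445, 0.041, -0.895]] [-0.039, -0.426, 1.471]
top [[594.1, 0.0, 322.1], [0.0, 594.1, 240.0], [0.0, 0.0, 1.0]] [[0.013, -1.0, -0.004], [-0.786, -0.007, -0.619], [0.619, 0.011, -0.786]] [-0.017, 0.422, 1.296]
```

```bash
ls
```

```text
pics
scene.npz
top.npz
```

View pics/scene0.png

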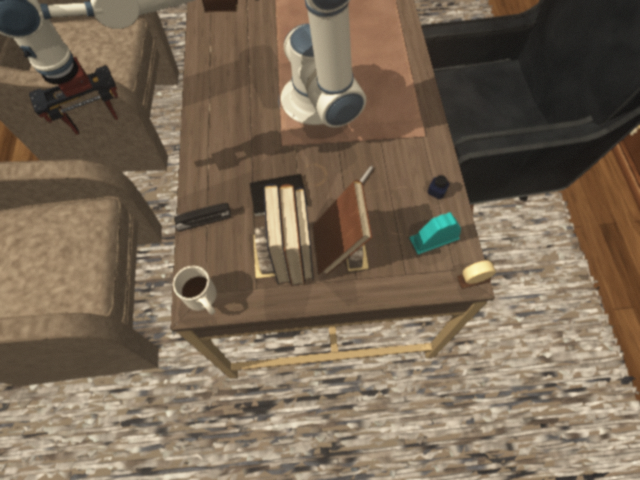

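View pics/top0.png

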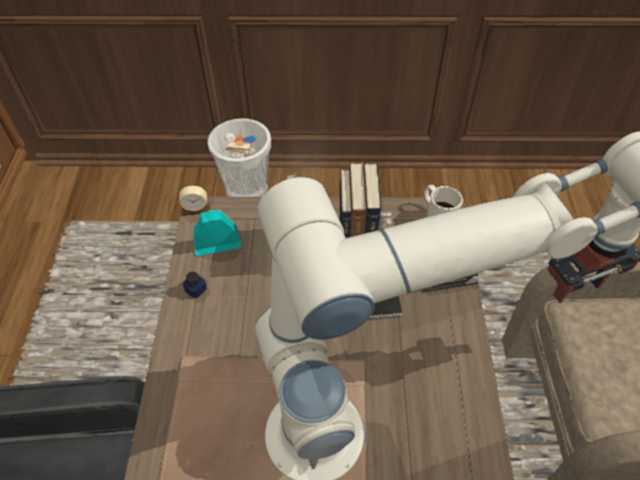

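```bash
python3 - <<'E'
import cv2
i=cv2.imread("pics/scene0.png")[150:310,220:400]
cv2.imwrite("pics/c0.png",cv2.resize(i,None,fx=4.4,fy=3.75,interpolation=cv2.INTER_CUBIC) if 0 else cv2.resize(i,None,fx=3.75,fy=3.75,interpolation=cv2.INTER_CUBIC))
i=cv2.imread("pics/top0.png")[140:340,180:480]
cv2.imwrite("pics/c1.png",cv2.resize(i,None,fx=2.6,fy=2.6,interpolation=cv2.INTER_CUBIC))
E
```

```text
(no output)
```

View pics/c0.png

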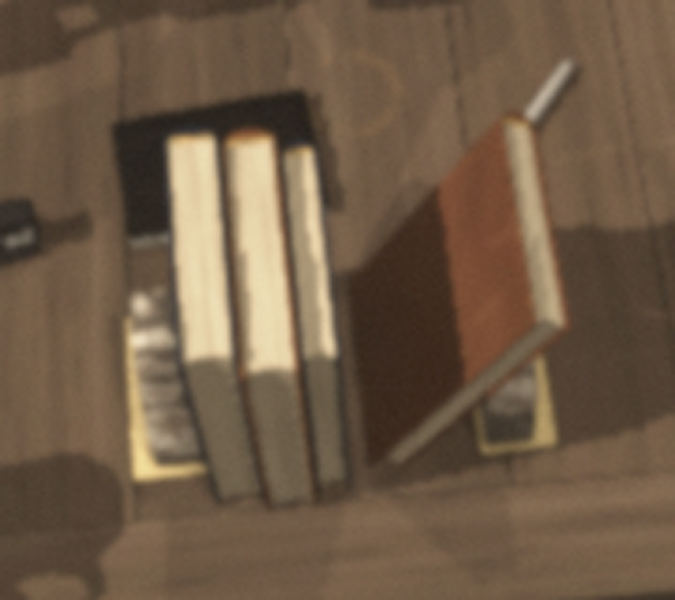

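View pics/c1.png

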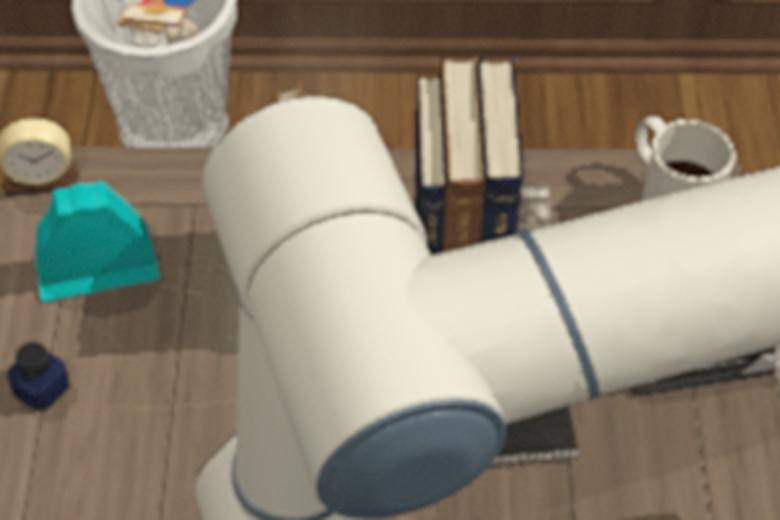

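```bash
cat > h.py <<'E'
import numpy as np,cv2
from scipy.optimize import least_squares
def cam(n):
    c=np.load(f"{n}.npz");return c["mtx"],c["R"],c["t"]
def proj(X,n="scene"):
    K,R,t=cam(n);c=np.atleast_2d(X)@R.T+t;p=c@K.T;return p[:,:2]/p[:,2:]
def back(uv,z,n="scene"):
    K,R,t=cam(n);C=-R.T@t;d=R.T@np.linalg.solve(K,[uv[0],uv[1],1.]);return C+d*(z-C[2])/d[2]
def crop(u,v,s=3.75,x0=220,y0=150): return np.array([x0+u/s,y0+v/s])
# book: pivot edge point (px,py) = mid of -13 lower edge, yaw psi (0: book x axis = -y world), lean a
def book_pts(L,p):
    px,py,psi,a=p
    ex=np.array([-np.sin(psi)*-1*-1,-np.cos(psi),0]); ey=np.array([np.cos(psi),-np.sin(psi),0]) 
    z=np.array([0,0,1.]); bx=np.cos(a)*ex+np.sin(a)*z; bz=np.cos(a)*z-np.sin(a)*ex
    L=np.atleast_2d(L)
    return np.array([px,py,0])+ (L[:,:1]+.013)*bx+L[:,1:2]*ey+L[:,2:]*bz
E
python3 - <<'E'
from h import *
np.set_printoptions(precision=4,suppress=True)
L=np.array([[-13,76,222],[13,76,222],[13,-76,222],[-13,-76,222],[13,76,0],[-13,76,0]])/1e3
U=np.array([crop(*q) for q in [(566,325),(546,318),(505,119),(530,120),(366,466),(388,463)]])
f=lambda p:(proj(book_pts(L,p))-U).ravel()
s=least_squares(f,[.55,0.1,0,.48]);print(s.x,np.degrees(s.x[2:]),s.fun)
print(book_pts(L,s.x))
for nm,q,z in [("bkend plate outer R",(556,447),.006),("plate R L corner",(480,453),.006),("plateR back?",(540,358),.006),("next TL top",(290,150),.21),("next TR top",(317,148),.21),("next front top R",(335,355),.21),("next front top L",(304,360),.21),("next bottom R",(348,487),0),("mid TL",(228,135),.222),("mid front top L",(243,373),.222),("far front L",(185,362),.228),("far TL",(167,137),.228),("farbe plate",(133,478),.006),("nb c",(115,125),.016),("nb c2",(303,93),.016),("nb c3",(130,240),.0),("pen",(530,118),0),("pen2",(570,65),0.0)]:
    print(nm,back(crop(*q),z))
for nm,q in [("turq",(412,252)),("turq2",(461,240)),("ink",(437,195)),("mug",(195,308)),("clock",(480,283))]: print(nm,back(q,0))
E
```

```text
[ 0.521  -0.028  -0.0226  0.525 ] [-1.2949 30.0799] [ 2.4757  1.0769 -1.7927  1.4921 -1.1149 -3.2741  1.3537 -1.5076 -1.9592
  0.0526  0.9638  1.6994]
[[ 0.5945  0.085   0.1921]
 [ 0.595   0.0625  0.2051]
 [ 0.443   0.0591  0.2051]
 [ 0.4425  0.0816  0.1921]
 [ 0.5975 -0.0487  0.013 ]
 [ 0.597  -0.0262  0.    ]]
bkend plate outer R [0.5944 0.0877 0.006 ]
plate R L corner [0.5935 0.0352 0.006 ]
plateR back? [0.5263 0.086  0.006 ]
next TL top [ 0.4642 -0.0741  0.21  ]
next TR top [ 0.4644 -0.0575  0.21  ]
next front top R [ 0.6053 -0.0583  0.21  ]
next front top L [ 0.6067 -0.0763  0.21  ]
next bottom R [ 0.6068 -0.0572  0.    ]
mid TL [ 0.4571 -0.1107  0.222 ]
mid front top L [ 0.6169 -0.1112  0.222 ]
far front L [ 0.6095 -0.1431  0.228 ]
far TL [ 0.4586 -0.1471  0.228 ]
farbe plate [ 0.5876 -0.2028  0.006 ]
nb c [ 0.3076 -0.2058  0.016 ]
nb c2 [ 0.2935 -0.0635  0.016 ]
nb c3 [ 0.3981 -0.1997  0.    ]
pen [0.3232 0.1065 0.    ]
pen2 [0.2783 0.1437 0.    ]
turq [0.5554 0.2102 0.    ]
turq2 [0.534  0.3468 0.    ]
ink [0.3895 0.3118 0.    ]
mug [ 0.6515 -0.3566  0.    ]
clock [0.6587 0.3673 0.    ]
```

```bash
python3 - <<'E'
from plant import r
from scipy.spatial.transform import Rotation as R
import numpy as np
s=r.get_state();M=R.from_rotvec(s["eef_rot"]).as_matrix();print(M.round(3)); print(np.arctan2(M[1,0],M[0,0]))
E
```

```text
[[ 0.383 -0.001  0.924]
 [-0.924  0.002  0.383]
 [-0.002 -1.     0.   ]]
-1.178047352969685
```

Emit:
play_rows(commands=[[[0, 5, 10, 35, 0.06], [0, 15, 35, 70, 0.15], [0, 30, 68, 90, 0.25], [0, 45, 102, 100, 0.36], [0, 60, 138, 110, 0.47], [0, 75, 174, 110, 0.58], [0, 90, 210, 110, 0.69], [0, 105, 246, 110, 0.8], [0, 120, 282, 110, 0.91], [0, 135, 318, 110, 1.0]]])

```text
time: 0.93
position: [0.3648, -0.2345, 0.2968]
eef_rot: [-1.566, 0.136, -0.136]
ft_force: [1.2, -0.9, 0.5]
gripper_width: 0.0877
```

Emit:
play_rows(commands=[[[0, 15, 36, 0, 0.06], [0, 30, 72, 0, 0.12], [0, 45, 108, 0, 0.178], [0, 60, 144, 0, 0.178], [0, 75, 180, 0, 0.178], [0, 92, 216, 0, 0.178], [0, 108, 252, 0, 0.178], [0, 125, 288, 0, 0.178], [0, 142, 325, 0, 0.178], [0, 160, 361, 0, 0.178]]])

```text
time: 1.77
position: [0.5249, 0.1269, 0.2968]
eef_rot: [-1.571, -0.0, 0.001]
ft_force: [1.9, -1.6, 0.5]
gripper_width: 0.0878
```

```bash
cat > look.py <<'E'
import sys
from plant import r
import cv2,numpy as np
from scipy.spatial.transform import Rotation as R
tag=sys.argv[1];view=sys.argv[2] if len(sys.argv)>2 else "scene"
s=r.get_state();M=R.from_rotvec(s["eef_rot"]).as_matrix()
print(round(s["time"],2),s["position"].round(4) if hasattr(s["position"],'round') else s["position"],"yaw",np.arctan2(M[1,0],M[0,0]).round(4),"F",np.round(s["ft_force"],2))
x0,y0,w,h,k=(220,150,180,160,3.75) if view=="scene" else (180,140,300,200,2.6)
i=r.capture(view)["color"][:,:,::-1][y0:y0+h,x0:x0+w]
cv2.imwrite(f"pics/{tag}.png",cv2.resize(i,None,fx=k,fy=k,interpolation=cv2.INTER_CUBIC))
E
python3 look.py a1; python3 look.py a1t top
```

```text
1.77 [0.5249 0.1269 0.2968] yaw 0.0004 F [ 1.9  -1.57  0.5 ]
1.82 [0.5267 0.1325 0.2939] yaw 0.0055 F [-3.68  1.39 -2.32]
```

View pics/a1.png

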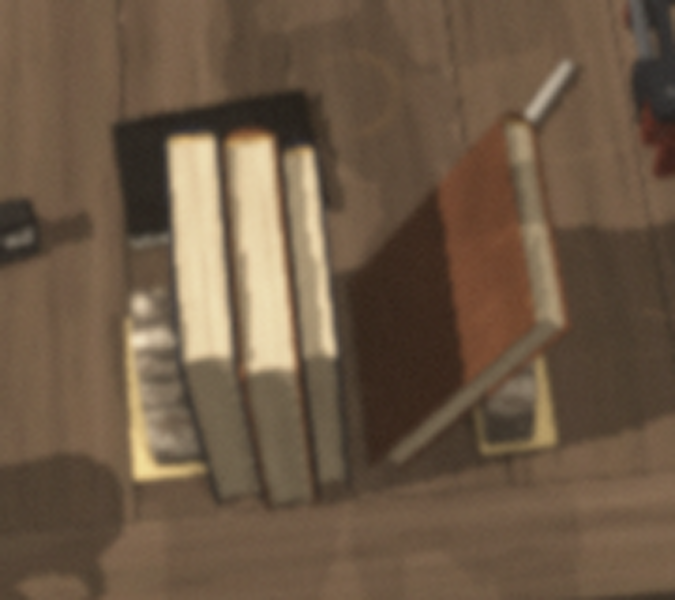

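View pics/a1t.png

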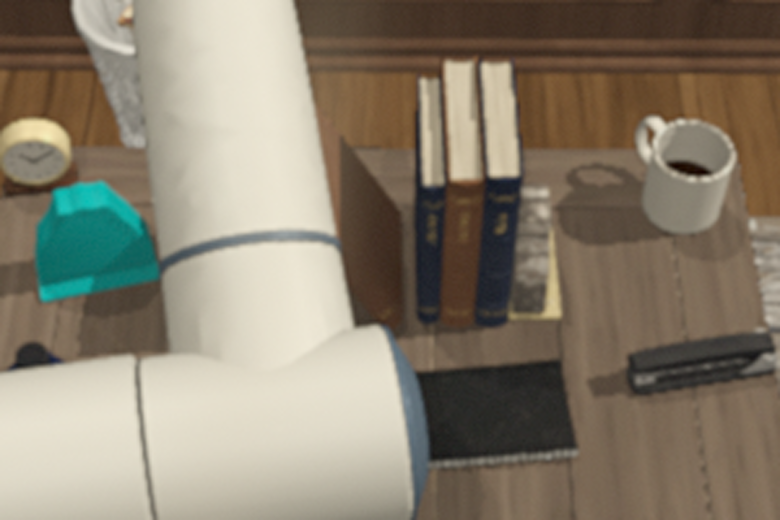

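```bash
python3 - <<'E'
from h import *
print(proj([.527,.132,.294]))
tc=lambda u,v:(180+u/2.6,140+v/2.6)
for n,q in [("next spine bot L",(418,318)),("next sp bot R",(440,320)),("slump spine bottom L?",(385,333)),("slump R",(401,330)),("turq plate R",(158,277)),("turq L",(40,300))]: print(n,back(tc(*q),0,"top"))
from plant import r
i=r.capture("scene")["color"][:,:,::-1][100:300,250:500]; cv2.imwrite("pics/a2.png",cv2.resize(i,None,fx=3,fy=3))
E
```

```text
[[395.13827334 185.6467357 ]]
next spine bot L [ 0.46202724 -0.06095123  0.        ]
next sp bot R [ 0.45971786 -0.0834292   0.        ]
slump spine bottom L? [ 4.42852069e-01 -2.72898991e-02 -2.22044605e-16]
slump R [ 0.44675853 -0.04354924  0.        ]
turq plate R [0.51239039 0.21056456 0.        ]
turq L [0.48123075 0.32976278 0.        ]
```

View pics/a2.png

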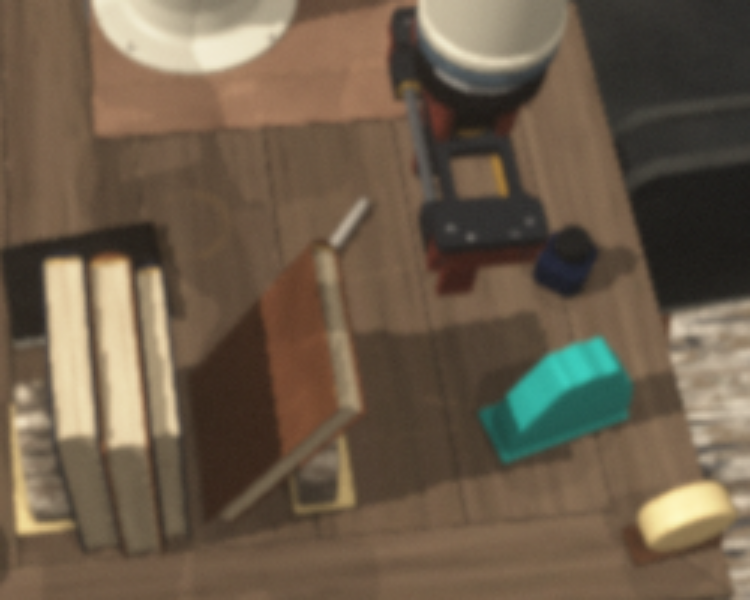

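Emit:
play_rows(commands=[[[0, -5, 0, -35, 0], [0, -5, 0, -70, 0], [0, -5, 0, -105, 0], [0, -5, 0, -128, 0], [0, -5, -8, -128, 0], [0, -5, -16, -128, 0], [0, -5, -16, -128, 0], [0, -5, -16, -128, 0]]])

```text
time: 2.58
position: [0.5208, 0.1077, 0.1723]
eef_rot: [-1.57, -0.002, -0.005]
ft_force: [-0.4, -0.1, 0.8]
gripper_width: 0.0879
```

```bash
sed -i 's/(220,150,180,160,3.75)/(240,110,200,200,3)/' look.py; python3 look.py a3
```

```text
2.58 [0.5208 0.1077 0.1723] yaw -0.0018 F [-0.37 -0.11  0.75]
```

View pics/a3.png

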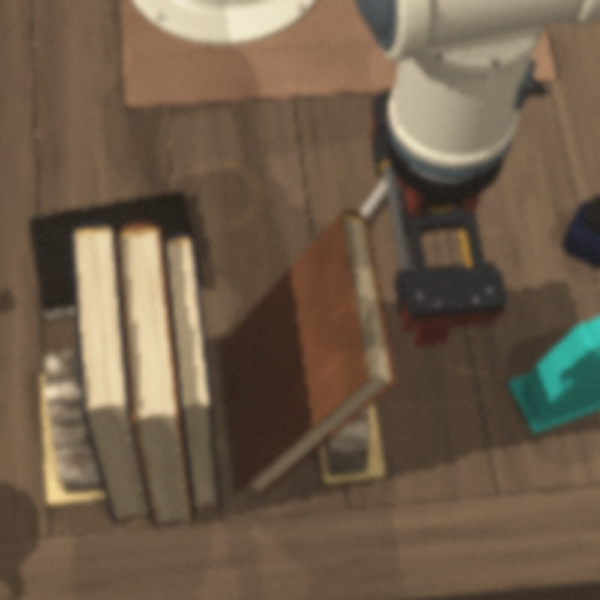

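Emit:
play_rows(commands=[[[0, 0, -6, 0, 0], [0, 0, -12, 0, 0], [0, 0, -18, 0, 0], [0, 0, -24, 0, 0], [0, 0, -30, 0, 0], [0, 0, -36, 0, 0], [0, 0, -42, 0, 0], [0, 0, -48, 0, 0], [0, 0, -54, 0, 0], [0, 0, -60, 0, 0]]])

```text
time: 3.47
position: [0.5207, 0.0501, 0.1743]
eef_rot: [-1.567, -0.007, -0.004]
ft_force: [-5.3, 7.8, 24.8]
gripper_width: 0.0877
```

```bash
python3 look.py a4
```

```text
3.47 [0.5207 0.0501 0.1743] yaw 0.0019 F [-5.32  7.78 24.8 ]
```

View pics/a4.png

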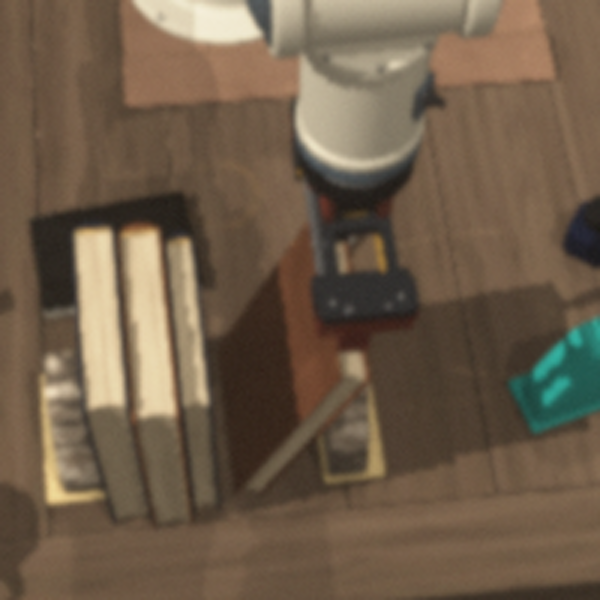

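Emit:
play_rows(commands=[[[0, 0, 1, 6, 0], [0, 0, 2, 12, 0], [0, 0, 1, 17, 0], [0, 0, 0, 17, 0]]])

```text
time: 3.85
position: [0.52, 0.0484, 0.187]
eef_rot: [-1.571, -0.001, -0.001]
ft_force: [0.2, -0.3, 0.4]
gripper_width: 0.0881
```

```bash
python3 look.py a5
```

```text
3.85 [0.52   0.0484 0.187 ] yaw -0.0 F [ 0.2  -0.27  0.41]
```

View pics/a5.png

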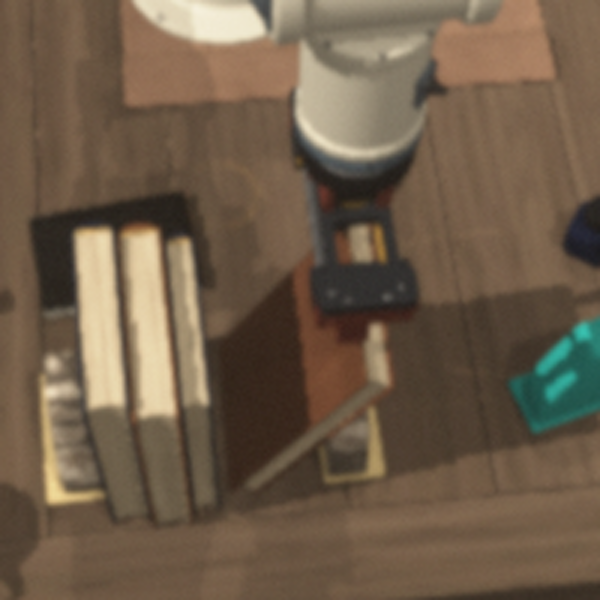

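```bash
python3 - <<'E'
from h import *
T=np.array([.5207,.0501,.1743])
i=cv2.imread("pics/a4.png")
def d(P,c):
    p=((proj(P)[0]-[240,110])*3).astype(int); cv2.circle(i,tuple(int(v) for v in p),4,c,-1);return p
for sx in(-1,1):
  for sy in(-1,1):
    d(T+[sx*.089,sy*.0375,.0797],(0,255,0))
    d(T+[sx*.0575,sy*.01,0],(0,0,255)); d(T+[sx*.0575,sy*.01,.06],(255,0,0))
i=i[150:450,200:500]
cv2.imwrite("pics/a4b.png",cv2.resize(i,None,fx=2,fy=2))
E
```

```text
(no output)
```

View pics/a4b.png

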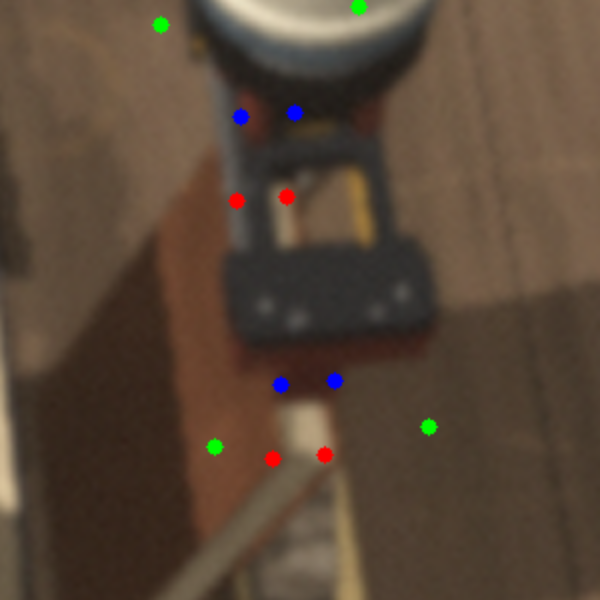

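```bash
python3 - <<'E'
from h import *
from plant import r
T=np.array([.5208,.1077,.1723])
i=cv2.resize(cv2.imread("pics/a3.png")[150:400,350:550],None,fx=3,fy=3,interpolation=cv2.INTER_CUBIC)
def d(P,c):
    p=((proj(P)[0]-[240,110])*3-[350,150])*3; cv2.circle(i,tuple(int(v) for v in p),4,c,-1);return p
for sx in(-1,1):
  for sy in(-1,1):
    d(T+[sx*.089,sy*.0375,.0797],(0,255,0))
    d(T+[sx*.0575,sy*.01,0],(0,0,255)); d(T+[sx*.0575,sy*.01,.06],(255,0,0))
cv2.imwrite("pics/a3b.png",i)
E
```

```text
(no output)
```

View pics/a3b.png

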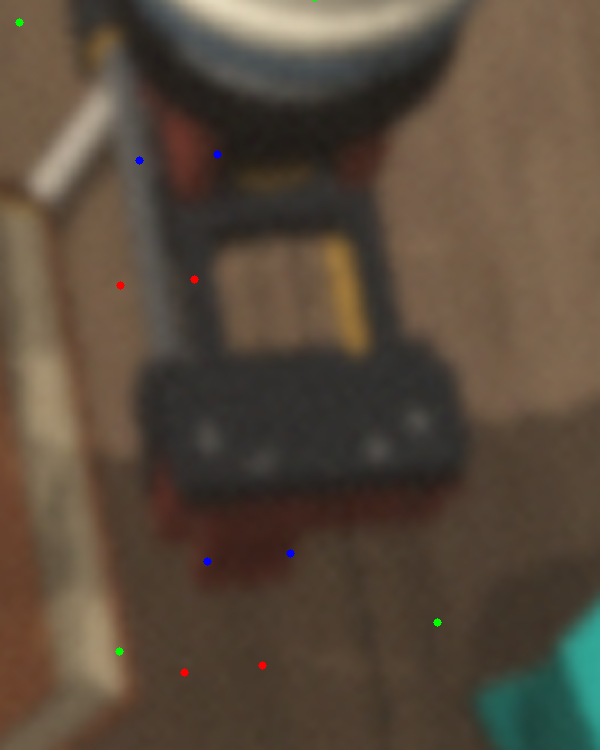

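Emit:
play_rows(commands=[[[0, 0, 0, 20, 0], [0, 0, 20, 40, 0], [0, 0, 50, 40, 0], [0, 0, 75, 40, 0], [0, 0, 75, 40, 0], [0, 0, 75, 40, 0]]])

```text
time: 4.4
position: [0.5194, 0.1243, 0.2252]
eef_rot: [-1.572, -0.0, 0.003]
ft_force: [0.5, 1.3, 1.3]
gripper_width: 0.0879
```

```bash
python3 look.py b1
```

```text
4.4 [0.5194 0.1243 0.2252] yaw 0.0021 F [0.5  1.25 1.32]
```

Emit:
play_rows(commands=[[[255, 0, 0, 0, 0], [255, 0, 0, 0, 0], [255, 0, 0, 0, 0], [255, 0, 0, 0, 0], [255, 0, 0, 0, 0], [255, 0, 0, 0, 0], [255, 0, 0, 0, 0], [255, 0, 0, 0, 0]]])

```text
time: 5.12
position: [0.5197, 0.1236, 0.2262]
eef_rot: [-1.571, 0.0, -0.0]
ft_force: [0.9, 0.9, -1.7]
gripper_width: 0.0374
```

```bash
python3 look.py b2; python3 - <<'E'
from h import *
from plant import r
T=np.array(r.get_state()["position"])
for w,f in ((.044,"b1"),(0,"b2")):
  i=cv2.resize(cv2.imread(f"pics/{f}.png")[50:350,350:550],None,fx=1.95,fy=1.95,interpolation=cv2.INTER_CUBIC)
  def d(P,c):
    p=((proj(P)[0]-[240,110])*3-[350,50])*1.95; cv2.circle(i,tuple(int(v) for v in p),3,c,-1);return p
  for sx in(-1,1):
   for sy in(-1,1):
    d(T+[sx*.089,sy*.0375,.0797],(0,255,0))
    d(T+[sx*(w+.0135),sy*.01,0],(0,0,255)); d(T+[sx*(w+.0135),sy*.01,.06],(255,0,0))
  if f=="b1": k=i
cv2.imwrite("pics/b12.png",np.hstack([k,i]))
E
```

```text
5.12 [0.5197 0.1236 0.2262] yaw -0.0001 F [ 0.94  0.86 -1.7 ]
```

View pics/b12.png

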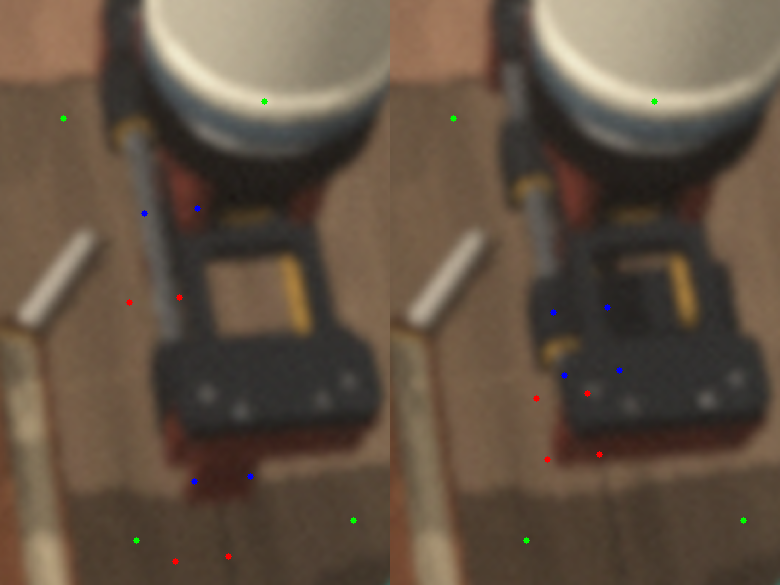

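```bash
python3 - <<'E'
from h import *
from plant import r
print(proj([[0,0,0],[0,0,.1]]),proj([[0,0,0],[0,0,.1]],"top"))
P=np.array(r.get_state()["position"])
print(proj([P,P+[0,0,.08],P+[.0575,0,0]],"top"))
c=r.capture("top")["color"][:,:,::-1];cv2.imwrite("pics/b3.png",c)
c=r.capture("scene")["color"][:,:,::-1];cv2.imwrite("pics/b3s.png",c)
E
```

```text
[[314.13589751  98.15737438]
 [313.20250045  74.32266172]] [[314.26906529 433.37115219]
 [313.57099525 415.66741459]]
[[266.42043935 187.5769939 ]
 [263.74558809 163.85984066]
 [268.05328667 170.66748389]]
```

View pics/b3.png

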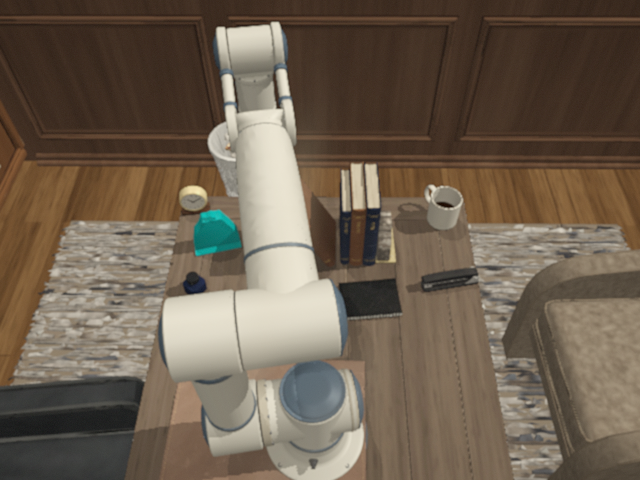

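View pics/b3s.png

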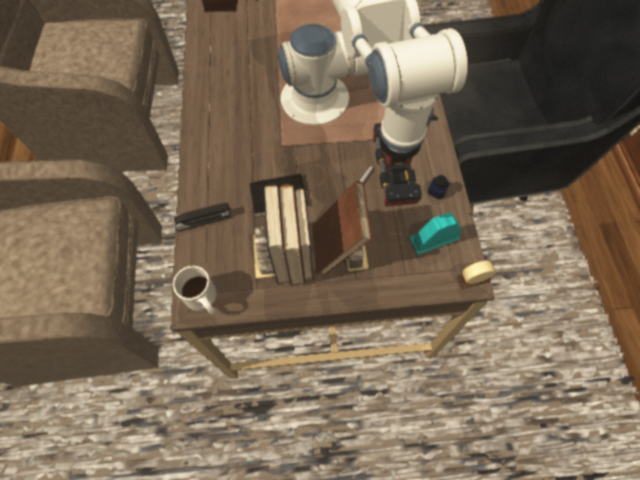

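```bash
python3 - <<'E'
from h import *
P=np.array([.2296,-.5539,.186]);ax=np.array([.383,-.924,0]);az=np.array([.924,.383,0])
i=cv2.resize(cv2.imread("pics/scene0.png")[40:160,10:150],None,fx=5,fy=5,interpolation=cv2.INTER_CUBIC)
def d(P,c):
    p=(proj(P)[0]-[10,40])*5; cv2.circle(i,tuple(int(v) for v in p),3,c,-1)
for sx in(-1,1):
  for sy in(-1,1):
    d(P+sx*.089*ax+sy*.0375*az+[0,0,.0797],(0,255,0))
    d(P+sx*.0575*ax+sy*.01*az,(0,0,255));d(P+sx*.044*ax+sy*.01*az,(0,255,255))
cv2.imwrite("pics/b4.png",i)
E
```

```text
(no output)
```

View pics/b4.png

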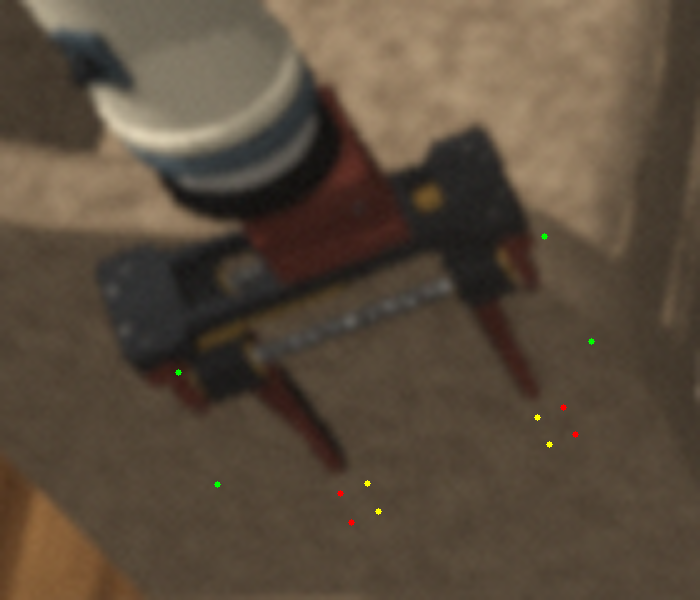

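```bash
python3 - <<'E'
from h import *
P=np.array([.2296,-.5539,.186]);ax=np.array([.383,-.924,0])
U=np.array([[338,466],[531,394]])/5+[10,40]
def f(p): return (proj([P+[p[0],p[1],p[2]]+p[3]*ax,P+[p[0],p[1],p[2]]-p[3]*ax])-U).ravel()
s=least_squares(lambda p:f([0,0,p[0],p[1]]),[0,.05]);print(s.x,s.fun)
# 2 configs: a3 tip (245,580)/9
U2=(np.array([245,580])/3+[350,150])/3+[240,110];P2=np.array([.5208,.1077,.1723])
print(U2,[proj(P2+[.05,0,z])[0].round(1).tolist() for z in(0,.01,.02,.03,.04,.05)])
E
```

```text
[0.02673185 0.04840489] [ 0.07931007  0.16990383 -0.05772169 -0.18853148]
[383.88888889 224.44444444] [[381.0, 231.4], [381.4, 229.4], [381.9, 227.4], [382.4, 225.3], [382.8, 223.2], [383.3, 221.1]]
```

Emit:
play_rows(commands=[[[0, 0, -4, -30, 0], [0, 0, -8, -60, 0], [0, 0, -8, -85, 0], [0, 0, -8, -85, 0], [0, 0, -14, -85, 0], [0, 0, -20, -85, 0], [0, 0, -26, -85, 0], [0, 0, -32, -85, 0], [0, 0, -38, -85, 0], [0, 0, -44, -85, 0]]])

```text
time: 6.1
position: [0.5202, 0.0791, 0.1424]
eef_rot: [-1.57, -0.002, -0.002]
ft_force: [0.7, 1.0, 0.2]
gripper_width: 0.0868
```

```bash
python3 look.py c1
```

```text
6.1 [0.5202 0.0791 0.1424] yaw -0.0002 F [0.65 1.01 0.21]
```

View pics/c1.png

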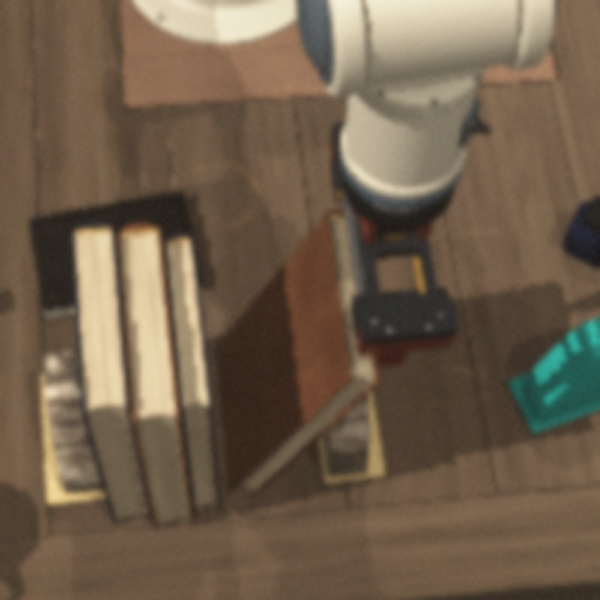

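Emit:
play_rows(commands=[[[0, 0, -6, 0, 0], [0, 0, -12, 0, 0], [0, 0, -18, 0, 0], [0, 0, -24, 0, 0], [0, 0, -30, 0, 0], [0, 0, -36, 0, 0], [0, 0, -42, 0, 0], [0, 0, -48, 0, 0], [0, 0, -54, 0, 0], [0, 0, -60, 0, 0]]])

```text
time: 6.98
position: [0.5196, 0.019, 0.1411]
eef_rot: [-1.571, 0.0, 0.0]
ft_force: [-0.0, 0.1, -1.1]
gripper_width: 0.0879
```

```bash
python3 look.py c2
```

```text
6.98 [0.5196 0.019  0.1411] yaw -0.0001 F [-0.04  0.13 -1.08]
```

View pics/c2.png

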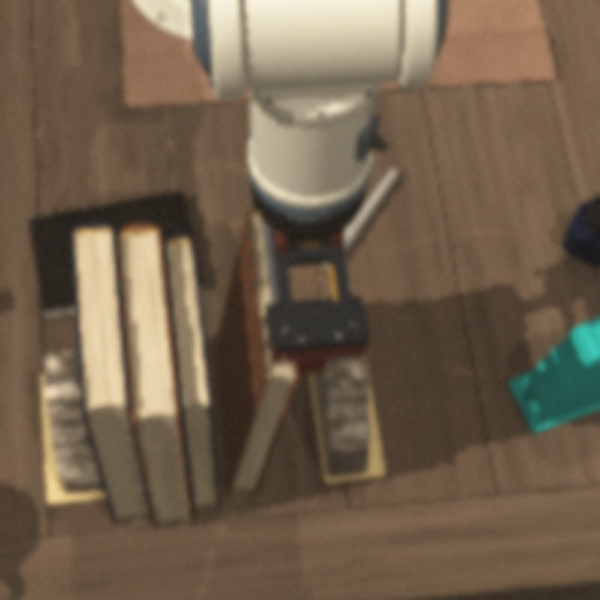

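Emit:
play_rows(commands=[[[0, 0, -5, 0, 0], [0, 0, -10, 0, 0], [0, 0, -14, 0, 0], [0, 0, -18, 0, 0], [0, 0, -22, 0, 0], [0, 0, -25, 0, 0], [0, 0, -28, 0, 0], [0, 0, -30, 0, 0], [0, 0, -32, 0, 0]]])

```text
time: 7.78
position: [0.5197, -0.0125, 0.1411]
eef_rot: [-1.571, 0.0, -0.0]
ft_force: [0.1, 0.8, 0.4]
gripper_width: 0.0879
```

```bash
python3 look.py c3
```

```text
7.78 [ 0.5197 -0.0125  0.1411] yaw -0.0001 F [0.13 0.77 0.44]
```

View pics/c3.png

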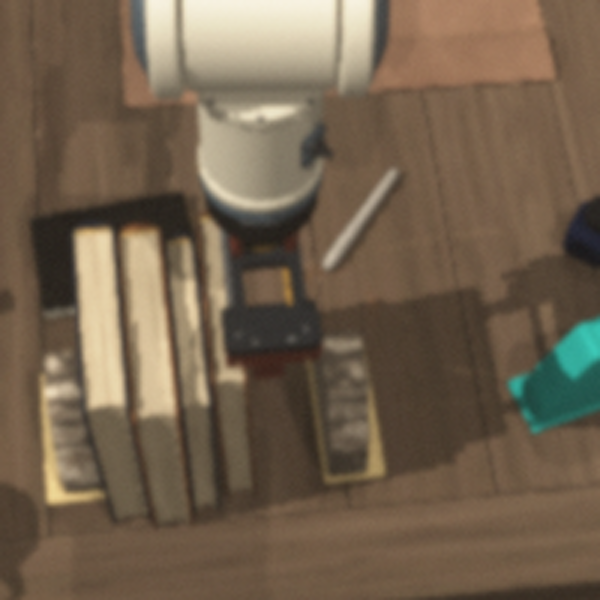

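Emit:
play_rows(commands=[[[0, 0, -2, 0, 0], [0, 0, -4, 0, 0], [0, 0, -5, 0, 0], [0, 0, -6, 0, 0], [0, 0, -6, 0, 0]]])

```text
time: 8.25
position: [0.5197, -0.0185, 0.1411]
eef_rot: [-1.571, 0.0, -0.0]
ft_force: [0.1, 0.0, 0.2]
gripper_width: 0.0876
```

```bash
python3 look.py c4
```

```text
8.25 [ 0.5197 -0.0185  0.1411] yaw -0.0001 F [0.1  0.02 0.21]
```

View pics/c4.png

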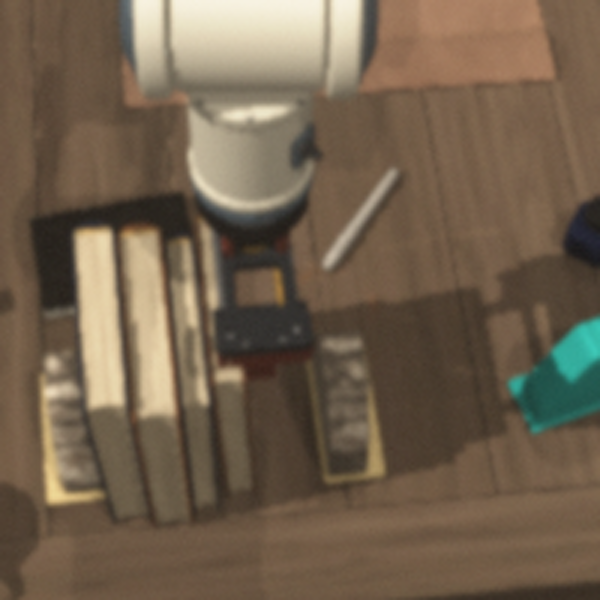

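```bash
python3 - <<'E'
from h import *
C=lambda u,v:(240+u/3,110+v/3)
for n,q,z in [("plate FL",(331,482),.006),("plate FR",(384,472),.006),("slab top front L",(327,400),.1),("book front bot R",(251,490),0),("book bot L",(230,490),0),("book top R front",(246,375),.222),("book top L front",(218,370),.222),("next front bot R",(215,506),0),("next bot L",(194,506),0)]: print(n,back(C(*q),z).round(4))
from plant import r
i=r.capture("scene")["color"][:,:,::-1][200:300,290:390];cv2.imwrite("pics/c5.png",cv2.resize(i,None,fx=6,fy=6,interpolation=cv2.INTER_CUBIC))
E
```

```text
plate FL [0.5938 0.0412 0.006 ]
plate FR [0.5892 0.0878 0.006 ]
slab top front L [0.5598 0.0382 0.1   ]
book front bot R [ 0.5917 -0.0277  0.    ]
book bot L [ 0.5899 -0.0457  0.    ]
book top R front [ 0.5908 -0.0292  0.222 ]
book top L front [ 0.5847 -0.0489  0.222 ]
next front bot R [ 0.6032 -0.0598  0.    ]
next bot L [ 0.6014 -0.0777  0.    ]
```

View pics/c5.png

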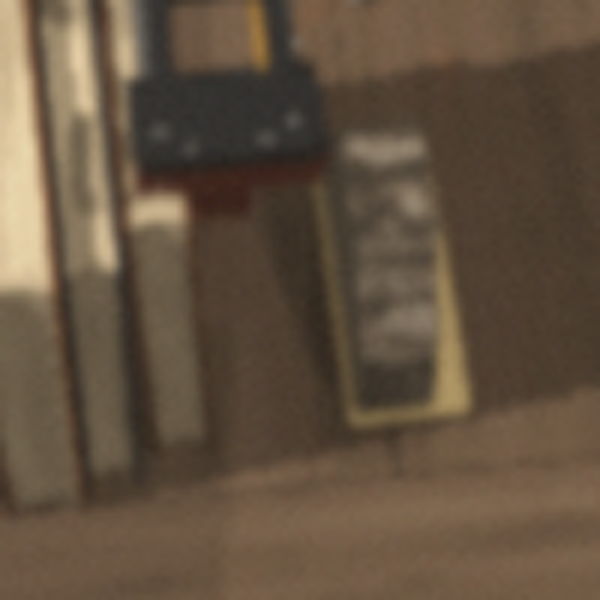

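Emit:
play_rows(commands=[[[0, 0, 10, 0, 0], [0, 2, 30, 5, 0], [0, 5, 65, 5, 0], [0, 10, 100, 5, 0], [0, 10, 130, 5, 0], [0, 10, 143, 0, 0], [0, 10, 143, -30, 0], [0, 10, 143, -65, 0], [0, 10, 143, -95, 0], [0, 10, 143, -95, 0]]])

```text
time: 9.18
position: [0.5251, 0.1241, 0.0383]
eef_rot: [-1.573, 0.009, 0.01]
ft_force: [-0.9, -0.8, -2.1]
gripper_width: 0.0879
```

```bash
python3 look.py d1
```

```text
9.18 [0.5251 0.1241 0.0383] yaw 0.0005 F [-0.9  -0.81 -2.15]
```

View pics/d1.png

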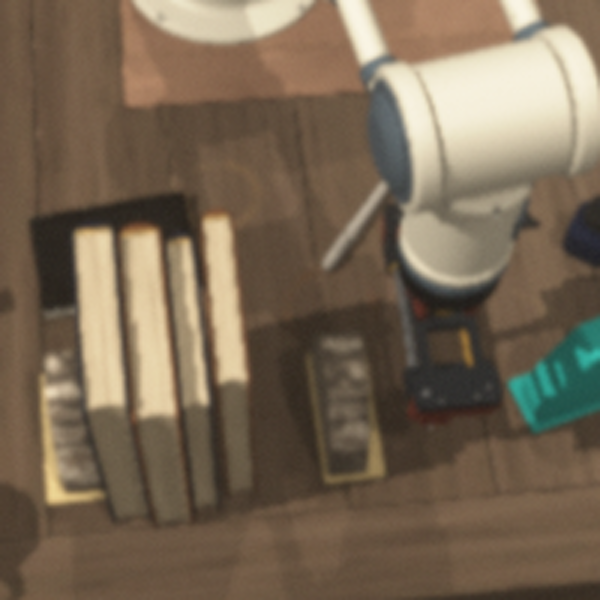

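Emit:
play_rows(commands=[[[0, 3, -4, -15, 0], [0, 3, -4, -30, 0], [0, 3, -4, -30, 0], [0, 3, -4, -30, 0], [0, 3, -4, -30, 0]]])

```text
time: 9.65
position: [0.5338, 0.1208, 0.0186]
eef_rot: [-1.57, -0.002, -0.002]
ft_force: [0.8, -0.3, 0.9]
gripper_width: 0.0879
```

Emit:
play_rows(commands=[[[0, 0, 0, -10, 0], [0, 0, 0, -20, 0], [0, 0, 0, -26, 0], [0, 0, 0, -30, 0], [0, 0, 0, -32, 0], [0, 0, 0, -34, 0], [0, 0, 0, -34, 0]]])

```text
time: 10.23
position: [0.5324, 0.1207, -0.0183]
eef_rot: [-1.571, 0.001, 0.001]
ft_force: [-0.7, 0.2, 0.0]
gripper_width: 0.088
```

Emit:
play_rows(commands=[[[0, 0, 0, -2, 0], [0, 0, 0, -4, 0], [0, 0, 0, -5, 0], [0, 0, 0, -5, 0]]])

```text
time: 10.57
position: [0.5326, 0.1207, -0.0231]
eef_rot: [-1.571, 0.0, 0.0]
ft_force: [-0.2, 0.6, 0.1]
gripper_width: 0.0876
```

Emit:
play_rows(commands=[[[0, 0, 0, -1, 0], [0, 0, 0, -2, 0], [0, 0, 0, -3, 0], [0, 0, 0, -3, 0]]])

```text
time: 10.9
position: [0.5325, 0.1207, -0.0261]
eef_rot: [-1.571, 0.0, 0.0]
ft_force: [-0.5, 0.1, 0.4]
gripper_width: 0.0879
```

Emit:
play_rows(commands=[[[0, 0, 0, -1, 0], [0, 0, 0, -2, 0], [0, 0, 0, -2, 0]]])

```text
time: 11.15
position: [0.5325, 0.1207, -0.0281]
eef_rot: [-1.571, 0.0, 0.0]
ft_force: [-0.9, 0.0, -0.0]
gripper_width: 0.0878
```

Emit:
play_rows(commands=[[[0, 0, 0, -1, 0], [0, 0, 0, -2, 0], [0, 0, 0, -2, 0]]])

```text
time: 11.4
position: [0.5325, 0.1207, -0.0302]
eef_rot: [-1.571, 0.0, 0.0]
ft_force: [0.6, -0.0, -0.6]
gripper_width: 0.0876
```

Emit:
play_rows(commands=[[[0, 0, 0, -1, 0], [0, 0, 0, -2, 0], [0, 0, 0, -2, 0]]])

```text
time: 11.65
position: [0.5325, 0.1206, -0.0321]
eef_rot: [-1.571, 0.0, 0.0]
ft_force: [-0.9, 0.0, -0.2]
gripper_width: 0.0878
```

Emit:
play_rows(commands=[[[0, 0, 0, -1, 0], [0, 0, 0, -2, 0], [0, 0, 0, -2, 0]]])

```text
time: 11.9
position: [0.5325, 0.1207, -0.0341]
eef_rot: [-1.571, 0.0, 0.0]
ft_force: [-0.6, -0.3, 0.8]
gripper_width: 0.0878
```

```bash
python3 - <<'E'
from h import *
from plant import r
i=r.capture("scene")["color"][:,:,::-1][170:280,320:430]
i=cv2.resize(i,None,fx=5.4,fy=5.4,interpolation=cv2.INTER_CUBIC)
T=np.array([.5325,.1207,0])
for z,c in((0,(0,0,255)),(.02,(0,255,255))):
  for x in(.044,.0575):
    for y in (-.01,.01):
      p=(proj(T+[x,y,z])[0]-[320,170])*5.4; cv2.circle(i,tuple(int(v) for v in p),3,c,-1)
cv2.imwrite("pics/d2.png",i)
E
```

```text
(no output)
```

View pics/d2.png

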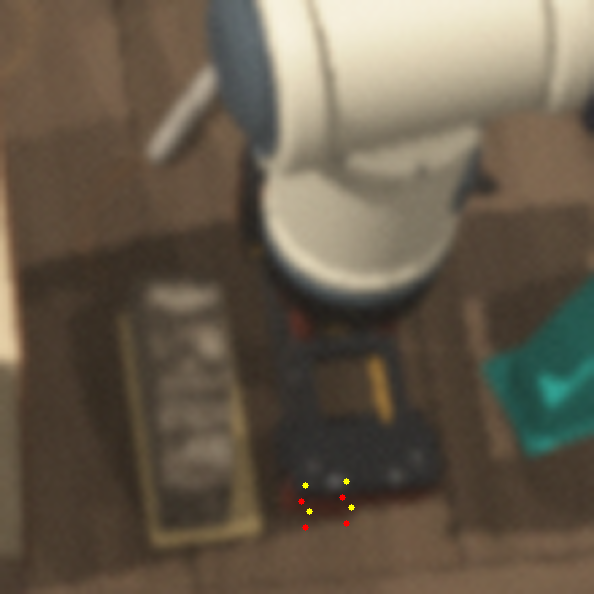

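Emit:
play_rows(commands=[[[0, 0, 0, -1, 0], [0, 0, 0, -2, 0], [0, 0, 0, -3, 0], [0, 0, 0, -3, 0]]])

```text
time: 12.28
position: [0.5329, 0.1207, -0.0352]
eef_rot: [-1.571, -0.0, -0.0]
ft_force: [-4.3, -0.7, 8.9]
gripper_width: 0.0877
```

Emit:
play_rows(commands=[[[0, 0, 0, -1, 0], [0, 0, 0, -2, 0], [0, 0, 0, -2, 0]]])

```text
time: 12.53
position: [0.5329, 0.1207, -0.0352]
eef_rot: [-1.571, -0.001, -0.001]
ft_force: [-9.7, -1.5, 19.9]
gripper_width: 0.088
```

Emit:
play_rows(commands=[[[0, 0, 0, -1, 0], [0, 0, 0, -2, 0], [0, 0, 0, -2, 0]]])

```text
time: 12.78
position: [0.533, 0.1208, -0.0353]
eef_rot: [-1.571, -0.001, -0.001]
ft_force: [-14.0, -2.9, 29.7]
gripper_width: 0.0878
```

Emit:
play_rows(commands=[[[0, 0, 0, 15, 0], [0, -2, 2, 35, 0], [0, -3, 0, 44, 0], [0, -3, -5, 44, 0], [0, -3, -10, 44, 0], [0, -3, -14, 44, 0], [0, -3, -17, 44, 0], [0, -3, -20, 44, 0], [0, -3, -20, 44, 0]]])

```text
time: 13.53
position: [0.5292, 0.0999, 0.0022]
eef_rot: [-1.571, 0.002, 0.001]
ft_force: [-0.4, -0.8, 0.5]
gripper_width: 0.0876
```

```bash
python3 look.py d3
```

```text
13.53 [0.5292 0.0999 0.0022] yaw -0.0009 F [-0.41 -0.76  0.46]
```

View pics/d3.png

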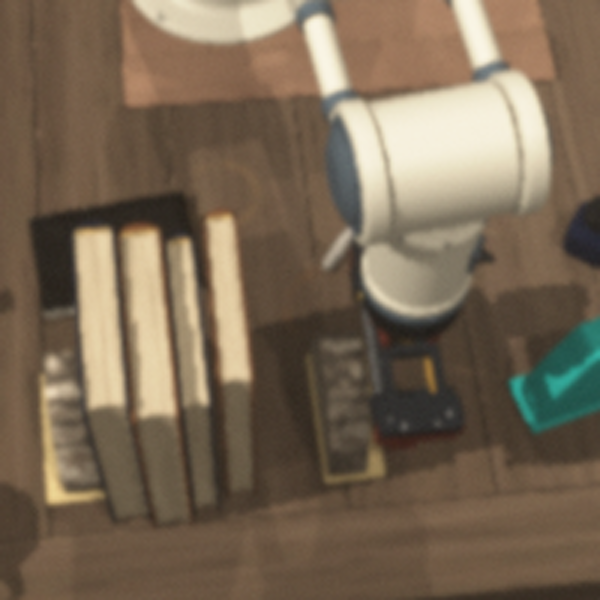

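Emit:
play_rows(commands=[[[0, 0, -4, 0, 0], [0, 0, -8, 0, 0], [0, 0, -12, 0, 0], [0, 0, -15, 0, 0], [0, 0, -18, 0, 0], [0, 0, -20, 0, 0], [0, 0, -22, 0, 0], [0, 0, -24, 0, 0]]])

```text
time: 14.25
position: [0.5297, 0.0774, 0.0033]
eef_rot: [-1.569, -0.0, 0.0]
ft_force: [0.3, 3.6, 0.4]
gripper_width: 0.088
```

```bash
python3 look.py d4
```

```text
14.25 [0.5297 0.0774 0.0033] yaw 0.0004 F [0.26 3.63 0.37]
```

View pics/d4.png

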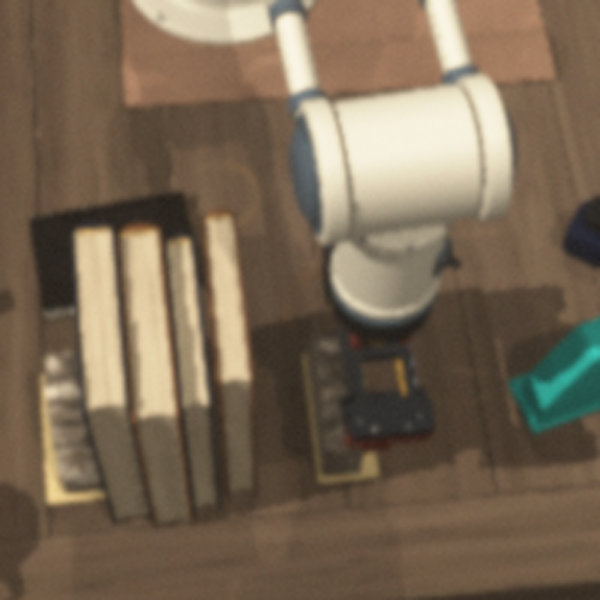

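Emit:
play_rows(commands=[[[0, 0, -4, 0, 0], [0, 0, -9, 0, 0], [0, 0, -14, 0, 0], [0, 0, -19, 0, 0], [0, 0, -24, 0, 0], [0, 0, -29, 0, 0], [0, 0, -34, 0, 0], [0, 0, -38, 0, 0], [0, 0, -42, 0, 0], [0, 0, -45, 0, 0]]])

```text
time: 15.13
position: [0.5297, 0.0312, 0.0032]
eef_rot: [-1.571, 0.0, -0.0]
ft_force: [0.5, 4.3, 2.4]
gripper_width: 0.0878
```

```bash
python3 look.py d5
```

```text
15.13 [0.5297 0.0312 0.0032] yaw -0.0002 F [0.48 4.26 2.37]
```

View pics/d5.png

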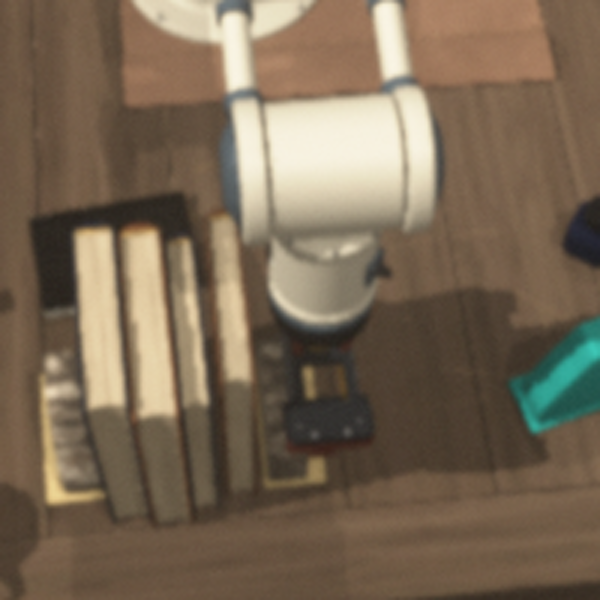

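```bash
python3 - <<'E'
from h import *
C=lambda u,v:(240+u/3,110+v/3)
K,R,t=cam("scene")
for n,q in [("cyl bottom mid front",(320,232)),("cyl left end bottom",(245,238)),("cyl top mid",(320,98)),("cyl left",(225,165)),("cyl right",(440,155)),("wrist L",(272,285)),("wrist R",(370,280))]:
    print(n,[back(C(*q),z).round(3).tolist() for z in(.25,.3,.35,.4)])
from plant import r
print(np.round(r.get_state()["q"],3))
E
```

```text
cyl bottom mid front [[0.493, 0.035, 0.25], [0.524, 0.03, 0.3], [0.555, 0.024, 0.35], [0.586, 0.019, 0.4]]
cyl left end bottom [[0.493, -0.02, 0.25], [0.524, -0.022, 0.3], [0.555, -0.025, 0.35], [0.586, -0.027, 0.4]]
cyl top mid [[0.372, 0.05, 0.25], [0.41, 0.043, 0.3], [0.448, 0.037, 0.35], [0.486, 0.031, 0.4]]
cyl left [[0.427, -0.029, 0.25], [0.462, -0.031, 0.3], [0.497, -0.033, 0.35], [0.531, -0.034, 0.4]]
cyl right [[0.435, 0.134, 0.25], [0.469, 0.123, 0.3], [0.503, 0.111, 0.35], [0.538, 0.1, 0.4]]
wrist L [[0.534, -0.005, 0.25], [0.563, -0.008, 0.3], [0.592, -0.011, 0.35], [0.62, -0.014, 0.4]]
wrist R [[0.538, 0.066, 0.25], [0.566, 0.059, 0.3], [0.595, 0.052, 0.35], [0.623, 0.045, 0.4]]
[-6.000e-03 -5.200e-02  1.703e+00 -1.000e-03  1.491e+00 -5.000e-03]
```

Emit:
play_rows(commands=[[[0, 0, -2, 0, 0], [0, 0, -4, 0, 0], [0, 0, -6, 0, 0], [0, 0, -8, 0, 0], [0, 0, -10, 0, 0]]])

```text
time: 15.6
position: [0.5298, 0.0227, 0.0037]
eef_rot: [-1.569, -0.001, 0.0]
ft_force: [-1.6, 8.8, 3.2]
gripper_width: 0.0879
```

Emit:
play_rows(commands=[[[0, 0, -1, 0, 0], [0, 0, -2, 0, 0], [0, 0, -3, 0, 0]]])

```text
time: 15.85
position: [0.53, 0.0198, 0.0039]
eef_rot: [-1.569, -0.001, -0.0]
ft_force: [-0.9, 8.4, 3.2]
gripper_width: 0.0874
```

```bash
python3 look.py d6
```

```text
15.85 [0.53   0.0198 0.0039] yaw 0.0005 F [-0.95  8.44  3.17]
```

View pics/d6.png

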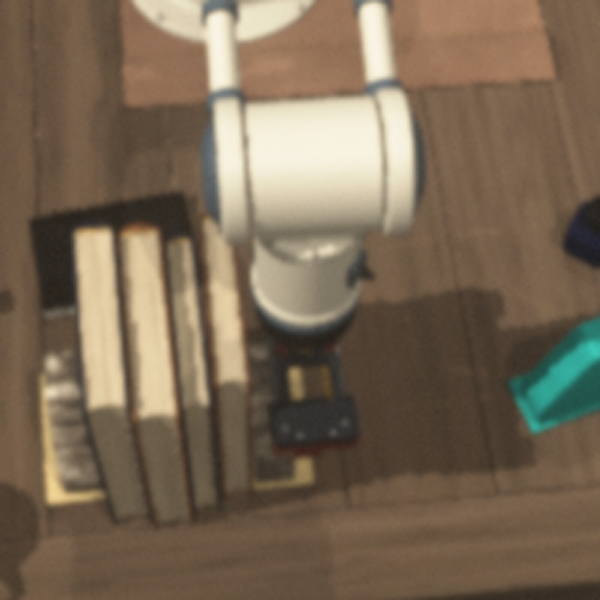

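Emit:
play_rows(commands=[[[0, 0, -1, 0, 0], [0, 0, -2, 0, 0]]])

```text
time: 16.07
position: [0.53, 0.0179, 0.0039]
eef_rot: [-1.569, -0.001, -0.0]
ft_force: [-0.8, 8.7, 3.7]
gripper_width: 0.0879
```

Emit:
play_rows(commands=[[[0, 0, -1, 0, 0], [0, 0, -1, 0, 0]]])

```text
time: 16.23
position: [0.53, 0.0169, 0.004]
eef_rot: [-1.569, -0.001, -0.0]
ft_force: [-0.0, 9.1, 4.9]
gripper_width: 0.0877
```

```bash
python3 - <<'E'
from h import *
from plant import r
i=r.capture("scene")["color"][:,:,::-1][200:300,250:350];cv2.imwrite("pics/d7.png",cv2.resize(i,None,fx=6,fy=6,interpolation=cv2.INTER_CUBIC))
E
```

```text
(no output)
```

View pics/d7.png

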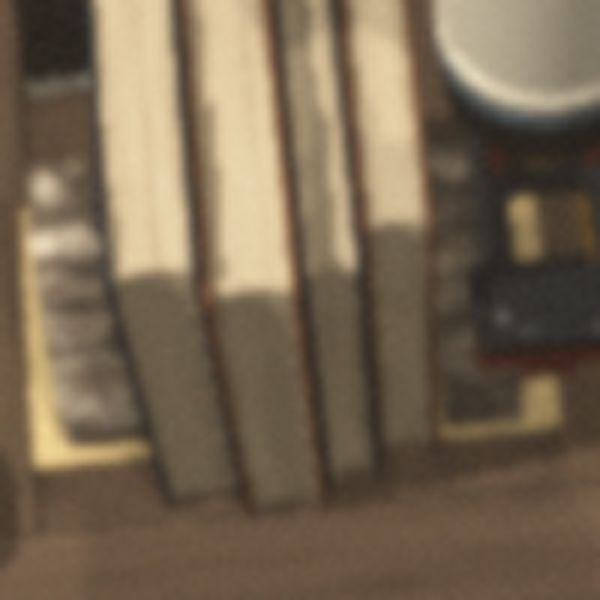

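Emit:
play_rows(commands=[[[0, 0, -1, 0, 0], [0, 0, -1, 0, 0]]])

```text
time: 16.45
position: [0.53, 0.0164, 0.0043]
eef_rot: [-1.568, -0.002, -0.0]
ft_force: [-1.6, 11.2, 6.2]
gripper_width: 0.0881
```

Emit:
play_rows(commands=[[[0, 0, -1, 0, 0], [0, 0, -1, 0, 0]]])

```text
time: 16.62
position: [0.53, 0.0159, 0.0042]
eef_rot: [-1.567, -0.002, 0.0]
ft_force: [-0.8, 11.0, 6.2]
gripper_width: 0.0879
```

```bash
python3 - <<'E'
from h import *
from plant import r
i=r.capture("scene")["color"][:,:,::-1][200:300,250:350];cv2.imwrite("pics/d8.png",cv2.resize(i,None,fx=6,fy=6,interpolation=cv2.INTER_CUBIC))
E
```

```text
(no output)
```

View pics/d8.png

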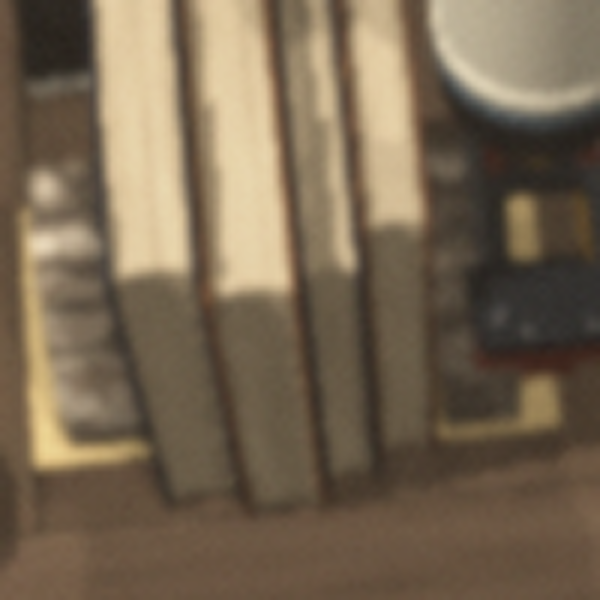

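Emit:
play_rows(commands=[[[0, 0, 4, 0, 0], [0, 0, 15, 0, 0], [0, 0, 40, 0, 0], [0, 0, 75, 5, 0], [0, 0, 100, 30, 0], [0, 0, 100, 60, 0], [0, 0, 100, 60, 0]]])

```text
time: 17.25
position: [0.5324, 0.1151, 0.0692]
eef_rot: [-1.571, -0.008, -0.005]
ft_force: [0.3, -0.1, 1.5]
gripper_width: 0.0879
```

```bash
python3 look.py e0 >/dev/null; python3 - <<'E'
from h import *
from plant import r
i=r.capture("scene")["color"][:,:,::-1][170:300,250:380];cv2.imwrite("pics/e1.png",cv2.resize(i,None,fx=4.6,fy=4.6,interpolation=cv2.INTER_CUBIC))
i=r.capture("top")["color"][:,:,::-1][150:290,270:430];cv2.imwrite("pics/e2.png",cv2.resize(i,None,fx=4,fy=4,interpolation=cv2.INTER_CUBIC))
E
```

```text
(no output)
```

View pics/e1.png

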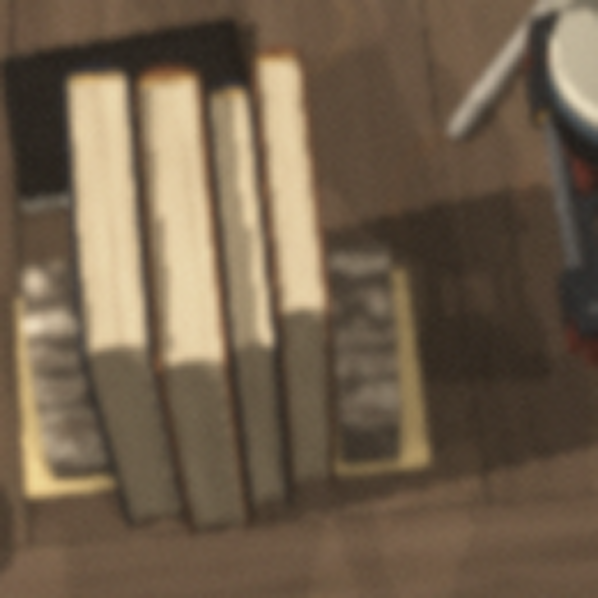

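View pics/e2.png

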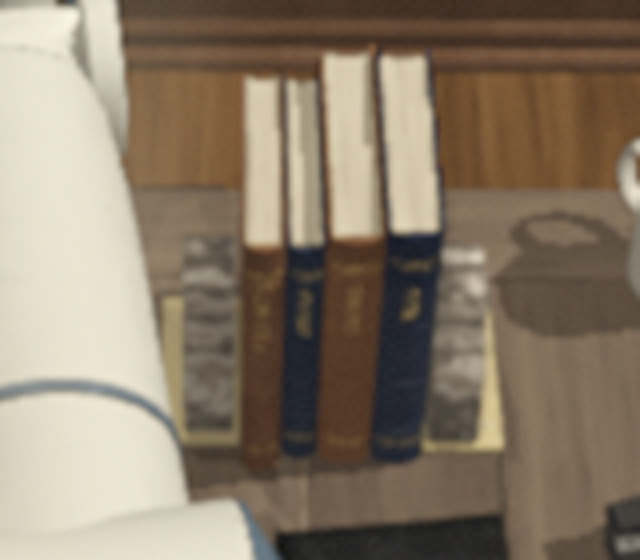

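```bash
python3 - <<'E'
from h import *
T=lambda u,v:(270+u/4,150+v/4)
S=lambda u,v:(250+u/4.6,170+v/4.6)
p=lambda n,q,z,c:print(n,back(q,z,c).round(4))
for n,a,b,z,v in [("slump top",243,281,.222,247),("next top",286,321,.21,248),("mid top",323,379,.222,238),("far top",386,439,.228,233),("sl bot",241,279,0,466),("next bot",281,315,0,456),("mid bot",318,366,0,460),("far bot",371,420,0,459)]:
    A=back(T(a,v),z,"top");B=back(T(b,v),z,"top");print(n,A.round(4),B.round(4),"mid",((A+B)/2)[1].round(4),"w",(A-B)[1].round(4))
for n,a,b,z,v in [("sl topF",284,329,.222,308),("next topF",235,275,.21,348),("mid topF",161,229,.222,360),("sl botF",297,330,0,478),("next botF",252,290,0,503),("mid botF",193,246,0,526),("plate",334,430,.006,468)]:
    A=back(S(a,v),z);B=back(S(b,v),z);print(n,A.round(4),B.round(4),"mid",((A+B)/2)[1].round(4),"w",(B-A)[1].round(4))
p("plate in",T(240,444),.006,"top");p("plate far",T(162,300),.006,"top");
E
```

```text
slump top [ 0.4472 -0.0327  0.222 ] [ 0.4474 -0.055   0.222 ] mid -0.0439 w 0.0224
next top [ 0.457  -0.0583  0.21  ] [ 0.4572 -0.0791  0.21  ] mid -0.0687 w 0.0208
mid top [ 0.4546 -0.0798  0.222 ] [ 0.4549 -0.1129  0.222 ] mid -0.0964 w 0.033
far top [ 0.4536 -0.1166  0.228 ] [ 0.4539 -0.1478  0.228 ] mid -0.1322 w 0.0311
sl bot [ 0.448 -0.033  0.   ] [ 0.4483 -0.0582  0.    ] mid -0.0456 w 0.0251
next bot [ 0.4565 -0.0595  0.    ] [ 0.4567 -0.0821  0.    ] mid -0.0708 w 0.0226
mid bot [ 0.4534 -0.084  -0.    ] [ 0.4537 -0.1159  0.    ] mid -0.1 w 0.0318
far bot [ 0.4546 -0.1192  0.    ] [ 0.4549 -0.1517  0.    ] mid -0.1354 w 0.0325
sl topF [ 0.5932 -0.0516  0.222 ] [ 0.5954 -0.0306  0.222 ] mid -0.0411 w 0.021
next topF [ 0.6058 -0.0762  0.21  ] [ 0.6078 -0.0575  0.21  ] mid -0.0669 w 0.0187
mid topF [ 0.6141 -0.1106  0.222 ] [ 0.6173 -0.0793  0.222 ] mid -0.0949 w 0.0313
sl botF [ 0.5909 -0.0513  0.    ] [ 0.5928 -0.0328  0.    ] mid -0.042 w 0.0184
next botF [ 0.6033 -0.0776  0.    ] [ 0.6054 -0.0565  0.    ] mid -0.067 w 0.0211
mid botF [ 0.6135 -0.1113  0.    ] [ 0.6165 -0.082   0.    ] mid -0.0967 w 0.0293
plate [ 0.5894 -0.0302  0.006 ] [0.5949 0.0233 0.006 ] mid -0.0034 w 0.0535
plate in [ 0.4617 -0.0322  0.006 ]
plate far [0.5852 0.0226 0.006 ]
```

```bash
python3 -c "
from plant import r
s=r.get_state();print(s['time'],s['ft_force'],s['position'])
print(r.hand_in())"
```

```text
17.4 [-0.6957972  -0.40824774  0.21120977] [0.52966311 0.11328438 0.06279127]
the job is handed in; nothing more can be done
None
```

I pushed the slumped book upright against the row and slid the grey bookend up to it, then handed the job in at 17.4 s. The hand-in gave no verdict.

**Misses on the way:** My first push went wrong: the fingers landed on the book's top end, at about 25 N. The book slid back to its original lean, with nothing else moved. The cause was the reported TCP height: the real fingertips sit about 35 mm higher than reported. I saw this in the pictures and confirmed it by touching the desk at a reading of −35 mm. With the height corrected, the second push stood the book up.

**Bookend position:** It stayed where it was until the book stood, then moved flat along the desk. I pushed it with the fingertips about 37–39 mm above the desk, slightly over the stated 35 mm, so the gripper body would clear the slab. In the pictures it did not tip. I stopped when the force rose from about 4 N to 11 N.

**Last checks, measured in both cameras:**

| Spacing | Measured | Target |
|---|---|---|
| Slumped book to next book | 25–26 mm | 25 mm |
| Bookend to slumped book | about 40 mm | 40 mm |
| Next book to middle book | about 28–30 mm | under 36 mm |

- **Upright:** the book tops and bottoms line up to within about 4 mm, so everything stands upright within what I can measure (a few mm).
- **Surroundings:** the bystanders I could see looked unmoved, though I did not measure them again.
- **Arm:** it was about 90 mm clear of the bookend at hand-in, with no contact force.

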